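# Push the red spool into the row on the thread counter

## Robot

A 7-joint arm with a two-finger parallel gripper is mounted at the origin on the work surface. World frame = base frame: x ahead of the robot, y to its left, z up, the work surface at z = 0. Lengths are in mm, angles in rad, forces in N, time in s.
With the tool pointing down it reaches from about 400 to 875 mm from the base axis. Payload 4.4 kg.
Tool frame: the origin (TCP) lies at the very end of the fingers, on their centre line; the grasp point (between the pads) lies 19 mm behind it; z points along the fingers, y is the line along which they close (so a half turn about z gives the same grasp; the last joint's range is limited). The gripper opens to 85 mm and grips with 20 to 120 N. Pads are 22 mm wide; open, the fingers measure 114 mm over their backs; the gripper's body (76 mm by 85 mm) begins 54 mm behind the grasp point. The pads swing forward as they close: fully open they stand 13 mm farther back than shut.
Start: joints at [1.186, 0.628, 0.038, 1.517, -0.027, 0.996, -0.02], TCP at [203.756, -617.253, 231.313] pointing down, gripper open.
Joint ranges: [-3.06, 3.06], [-0.37, 2.12], [-1.25, 1.32], [0.18, 2.47], [-1.1, 4.24], [0.23, 1.98], [-2.94, 2.94]. Speed limits (rad/s): [2.57, 2.57, 3.14, 3.14, 3.14, 3.14, 3.14].

## Interface

Orientations are given as [roll, pitch, yaw] about the fixed x, y, z axes, in that order (R = Rz(yaw) Ry(pitch) Rx(roll)).
In Python, from workcell import read_state, snapshot, camera_params, job_done, search_frame, trace, place_of gives the robot as it stands.
- The arm moves only by the shell command python3 -m creep 'ROWS' [FORCE]. ROWS is text: rows parted by semicolons, each of 7 numbers parted by spaces: the shift along the tool's x, y, z each as a share of 0.02 m, from -1 to 1, then the turn, a rotation vector about the tool's x, y, z each as a share of 0.1 rad, from -1 to 1, then the opening, from -1 (shut) to 1 (fully open). A call has exactly 5 rows; each row shifts and turns the commanded pose from where the row before left it, along the tool's axes as they then stand; what a row does not reach is not made up. A row lasts 1/10 s, in which the tool goes at most 50 mm and 8.59 degrees, less where a joint would pass 70% of its speed; a pose out of reach is approached as far as the arm can. A call with a number of a shift or a turn outside -1 to 1 is refused whole. A call with a gripper value outside its range is refused whole. The fingers move at their own pace and stop on an object; FORCE is the grip in N (left out, the last holds). Time passes only in rows, so rows that do not move let the fingers close, or fill a call up. It gives the time, the measured TCP pose, the force, the opening and the grip force at its end, in the units of the state.
- read_state(): the state, without advancing time (a new reading comes with each control period).
- snapshot(name): name is "side" or "top"; returns (picture, depth): 384x512x3 uint8, red, green, blue; 384x512 float32, mm along the optical axis (not along the pixel's ray), 0 where there is no reading.
- camera_params(name): a dict with "fx", "fy", "cx", "cy" (pixels), "cam_to_world" (4x4, takes a point from camera to world coordinates). Camera axes: x right, y down, z forward; pixel columns grow to the right and rows downward; lengths in mm; the calibration is good to about 2 mm. A picture is of the moment at which its call begins. camera_params takes no time and is no camera call.
- job_done(): hands the job in; it is judged then, once.
Trained networks look in the newest picture that a camera, given by its name, has taken for a name from the list of things; names that differ only in an ending like _2 or _b are one class to them, and where a whole thing is asked for, a point or a joint stands for the part that bears it (a point fixed in the world has none). Each returns a list of dicts, best first, with "confidence" (0 to 1); they miss things now and then, are a little off and sometimes report something else, mostly with a low value. They report only what shows in the picture. A call takes as long as a camera call. They do not tell look-alikes from the thing itself.
- search_frame(camera, query): "xy" ([column, row] in pixels, amid what is visible of it).
- trace(camera, query): "region" (384x512 bool, what is visible of it) and "xy" ([column, row] in pixels, amid what is visible of it).
- place_of(camera, query): "xy" ([column, row] in pixels: a listed point, or the origin of a listed thing).
The state is a dict: "t": time; "joint_pos": joint angles; "qvel": joint speeds; "tau": joint torques, N m; "tool_pos": TCP position; "eef_rot": TCP orientation; "contact_force": force on the tool from outside, world axes, zero at the start; "wrist_torque": the same for the moment, N m; "opening": opening from 0.0 (shut) to 1.0 (fully open); "gripper_force": force on a finger pad.
Only numpy, scipy, OpenCV 4.12 (cv2) and the standard library are available. Lean on these libraries where they do the work, as an engineer would, in place of code of your own. Each camera call takes 0.05 s, during which the arm holds its last target. There are 200 camera calls.

## Task

With the fingertips, gently push the loose red thread spool along the counter into its vacant place in the row: still standing, right up against the aluminium rail and centred on the red clip. Only push it: do not grip, lift or tip it, and leave every other spool and thing on the counter where it is. Finish with the hand clear.

Things in the scene. Friction and masses are not known exactly. Their poses are not given: they have to be found in the camera images.
- spool_red: The red thread spool standing upright: a plain cylinder 56 mm across and 56 mm tall, thread wound flush between straw-coloured end discs, the top disc with a patch of the thread's colour; about 0.12 kg. Origin: centre of its underside. Loose on the counter between the robot and the rail; slides at 0.4 to 1.2 N; pushed above two thirds of its height it may tip. Its yaw means nothing.
- rail: Fixed aluminium bar, the stop: 460 mm long along its own y, 20 mm deep along its own x, 35 mm tall. Origin: centre of its underside. Its flat front face, towards the robot (own -x side), lies 10 mm from the origin, so a spool that touches it has its origin at own x = -38 mm. Turned up to 0.1 rad about vertical.
- clip_red: Fixed red clip on top of the rail, 44 mm wide along y, 22 deep, 9 tall. Origin: centre of its underside, 35 mm above the counter, over the rail's centreline; axes parallel to the rail's. Four clips (red, blue, green, yellow, any order) sit 95 mm apart; the other three have their spools in front. Spool in place: its origin at x = -38 mm, y = 0 in this frame.
- spool_blue: Blue thread spool standing upright: a plain cylinder 56 mm across and 56 mm tall, thread wound flush between straw-coloured end discs, the top disc with a patch of the thread's colour; about 0.12 kg. Origin: centre of its underside. Stands in the row against the rail at its own clip, loose; leave it alone.
- spool_green: Green thread spool standing upright: a plain cylinder 56 mm across and 56 mm tall, thread wound flush between straw-coloured end discs, the top disc with a patch of the thread's colour; about 0.12 kg. Origin: centre of its underside. Stands in the row against the rail at its own clip, loose; leave it alone.
- spool_yellow: Yellow thread spool standing upright: a plain cylinder 56 mm across and 56 mm tall, thread wound flush between straw-coloured end discs, the top disc with a patch of the thread's colour; about 0.12 kg. Origin: centre of its underside. Stands in the row against the rail at its own clip, loose; leave it alone.
- spool_grey: Grey thread spool standing upright: a plain cylinder 56 mm across and 56 mm tall, thread wound flush between straw-coloured end discs, the top disc with a patch of the thread's colour; about 0.12 kg. Origin: centre of its underside. Loose, nearer the robot than the red one and 120 mm or more to its side; leave it alone.
- tape_measure: Yellow tape measure, disc 60 mm across, 20 mm tall, with a steel tab 4 mm out. Loose, on the other side of the red spool from the grey one. Origin: centre of its underside; leave it alone.
- pin_jar: Closed glass jar with white cap, 60 mm across, 75 mm tall, loose, off to the left. Origin: centre of its underside; leave it alone.
- bobbin_box: Clear open box of bobbins, 100 x 120 x 30 mm, loose, off to the right. Origin: centre of its underside; leave it alone.
Mind the look-alikes: they are no part of the job. Several things have the shape of the spool_red; the one meant has the colours described above.

How it is judged (in metres and radians):
At the end, for the whole second after the job is handed in: The red spool stands upright and at rest on the counter, its bottom disc within 5 mm of the rail's front face, its centre within 10 mm of the red clip's centre along the rail; every other thing is within 10 mm of where it started (x of spool_red in the frame of clip_red between -0.043 and -0.034 m and y of spool_red in the frame of clip_red between -0.01 and 0.01 m and angle between spool_red's own z axis and vertical below 0.06 rad and height (world z) of spool_red below 0.004 m and linear speed of spool_red below 0.01 m/s and distance of each of spool_blue, spool_green, spool_yellow, spool_grey, tape_measure, pin_jar, bobbin_box from where it was at the start of the episode below 0.01 m); the robot touches nothing.
It fails at once if the red spool is lifted off the counter (height (world z) of spool_red above 0.012 m).
It fails at once if the red spool is tipped (angle between spool_red's own z axis and vertical above 0.35 rad).
It fails at once if the red spool is gripped or pushed hard (over 30 N from the fingers) (contact force between spool_red and the fingers above 30 N).
It fails at once if another spool or thing is moved more than 10 mm (distance of any of spool_blue, spool_green, spool_yellow, spool_grey, tape_measure, pin_jar, bobbin_box from where it was at the start of the episode above 0.01 m).
It also fails if it takes over 51 s, if anything falls off the work surface, if the arm or the gripper's body presses on something with over 40 N, if the wrist force passes 120 N, or if a joint passes its speed limit or range.

## Working session

There is one attempt and no reset: what is moved stays moved. The work goes in short steps, Python scripts to look and compute and a shell command to move; the robot and the scene stay as the last step left them, time stands still between calls to the robot, and variables do not carry over. Pictures are saved under pics/ and viewed, at most 10 in all, crops included, and the job is handed in when it is done.

```bash
mkdir -p pics
python3 - <<'E'
from workcell import *
import cv2,numpy as np
for n in("top","side"):
    p,d=snapshot(n); cv2.imwrite(f"pics/{n}0.png",p[...,::-1]); np.savez(f"{n}0.npz",p=p,d=d)
    c=camera_params(n); print(n,c["fx"],c["cx"],c["cy"],np.round(c["cam_to_world"],3).tolist())
s=read_state(); print(s["t"],s["tool_pos"],s["eef_rot"],s["opening"])
E
```

```text
top 418.0209224168215 255.42720261003308 195.6568021087186 [[0.004, -0.992, 0.13, 381.754], [-1.0, -0.006, -0.021, 13.611], [0.022, -0.13, -0.991, 1271.357], [0.0, 0.0, 0.0, 1.0]]
side 438.2649317729136 254.3328950396512 191.66164920994044 [[-0.678, -0.56, 0.477, -12.847], [-0.735, 0.5, -0.457, 552.638], [0.017, -0.661, -0.751, 957.941], [0.0, 0.0, 0.0, 1.0]]
0.1 [ 203.56768648 -616.67444057  230.48137024] [-3.13981679e+00  3.59530116e-05  3.18819278e-01] 1.002734637291862
```

View pics/top0.png

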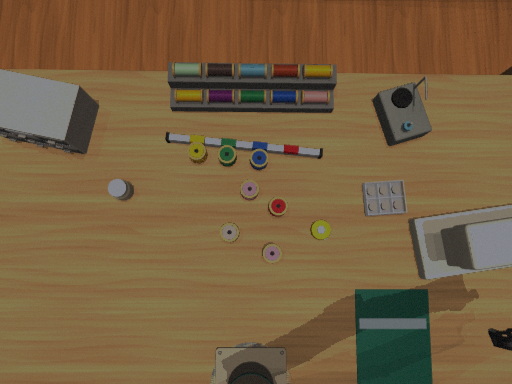

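View pics/side0.png

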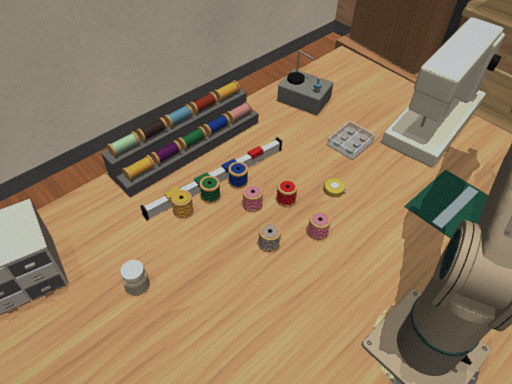

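The top view shows the red spool at (278,206), the red clip at (291,149), the blue spool at (259,158), pink look-alikes at (249,189) and (272,253), the tape at (321,230) and the grey spool at (230,232). The side view agrees. I'll measure these next.

```bash
cat > h.py <<'E'
import numpy as np,cv2
from workcell import *
def world(n,u,v,d):
    c=camera_params(n);T=np.array(c["cam_to_world"])
    P=np.stack([(u-c["cx"])/c["fx"]*d,(v-c["cy"])/c["fy"]*d,d],-1)
    return P@T[:3,:3].T+T[:3,3]
def cloud(n,d):
    v,u=np.mgrid[:384,:512]; return world(n,u.astype(float),v.astype(float),d.astype(float))
def circ(P,m,r=28):  # fixed-radius circle centre from top-disc pixels: min enclosing + centroid
    q=P[m][:,:2].astype(np.float32); (c,R)=cv2.minEnclosingCircle(q); return np.round(q.mean(0),1),np.round(c,1),round(R,1),len(q)
E
python3 - <<'E'
from h import *
for n in("top","side"):
    z=np.load(n+"0.npz");P=cloud(n,z["d"]);p=z["p"];H=cv2.cvtColor(p,cv2.COLOR_RGB2HSV)
    X,Y,Z=P[...,0],P[...,1],P[...,2]
    roi=(X>350)&(X<720)&(Y>-300)&(Y<420)&(z["d"]>0)
    print(n,"table z",np.median(Z[roi]))
    for k,(lo,hi) in {"tops":(44,68),"jar":(68,85),"tape":(14,26)}.items():
        m=(roi&(Z>lo)&(Z<hi)).astype(np.uint8)
        N,L,S,C=cv2.connectedComponentsWithStats(m)
        for i in range(1,N):
            if S[i,4]>25:
                mm=L==i; print(k,np.round(C[i]),"col",np.median(p[mm],0),"z",np.round(np.percentile(Z[mm],[10,50,90])),*circ(P,mm))
    red=((H[...,0]<6)|(H[...,0]>174))&(H[...,1]>180)&(H[...,2]>90)&roi
    N,L,S,C=cv2.connectedComponentsWithStats(red.astype(np.uint8))
    for i in range(1,N):
        if S[i,4]>15: print("red",np.round(C[i],1),S[i,4],np.round(np.median(P[L==i],0),1),np.round(P[L==i].mean(0),1))
    m=roi&(Z>26)&(Z<40)&(p.min(-1)>150)
    q=P[m][:,:2].astype(np.float32); l=cv2.fitLine(q,cv2.DIST_HUBER,0,.01,.01).ravel(); 
    print("rail",len(q),l,"yaw",np.arctan2(-l[2]*0-l[2],l[3]) if 0 else None)
E
```

```text
top table z 1.5404573998675914
tops [196. 149.] col [132. 121.  31.] z [46. 56. 59.] [680.5 163.9] [686.3 163.6] 38.5 331
tops [227. 152.] col [45. 87. 53.] z [46. 57. 60.] [671.9  73.4] [678.3  75. ] 39.3 334
tops [259. 155.] col [41.  61.  98.5] z [46. 57. 60.] [661.6 -22.4] [668.9 -23.8] 40.5 330
tops [291. 148.] col [132.   26.5  29. ] z [45. 46. 49.] [ 686.4 -118.7] [ 687.9 -118.5] 22.3 78
tops [249. 188.] col [132.  102.   89.5] z [54. 57. 61.] [562.    6.5] [562.8   6.7] 27.9 278
tops [124. 191.] col [84. 76. 63.] z [46. 51. 63.] [551.5 371.2] [559.2 386. ] 29.0 76
tops [278. 205.] col [132.  42.  39.] z [54. 58. 60.] [512. -78.] [512.2 -78.4] 28.0 279
tops [229. 232.] col [132. 121.  91.] z [54. 57. 60.] [434.4  63.9] [434.1  64.1] 27.5 288
tops [272. 253.] col [132. 104.  95.] z [55. 58. 60.] [375.  -60.2] [374.6 -59.9] 27.7 285
jar [117. 187.] col [132. 134. 141.] z [72. 76. 79.] [559.4 386.3] [559.9 386.5] 26.6 270
tape [320. 229.] col [132. 134.  35.] z [18. 21. 24.] [ 445.5 -208.1] [ 445.4 -208.6] 29.7 299
red [290.5 148.6] 95 [ 685.  -116.1   45. ] [ 685.6 -117.5   45. ]
red [278.  205.8] 128 [510.6 -78.2  57.8] [511.1 -78.1  57.6]Traceback (most recent call last):
  File "<stdin>", line 18, in <module>
cv2.error: OpenCV(4.12.0) /io/opencv/modules/imgproc/src/linefit.cpp:50: error: (-215:Assertion failed) count > 0 in function 'fitLine2D_wods'
```

Run:
```python
from h import *
for n in("top","side"):
    z=np.load(n+"0.npz");P=cloud(n,z["d"]);p=z["p"]
    X,Y,Z=P[...,0],P[...,1],P[...,2]
    roi=(X>350)&(X<730)&(Y>-320)&(Y<420)&(z["d"]>0)
    print(n)
    for lo,hi in((53,63),):
        N,L,S,C=cv2.connectedComponentsWithStats((roi&(Z>lo)&(Z<hi)).astype(np.uint8))
        for i in range(1,N):
            if S[i,4]>60: mm=L==i; print(np.round(C[i]),"col",np.median(p[mm],0),*circ(P,mm))
    H=cv2.cvtColor(p,cv2.COLOR_RGB2HSV)
    m=roi&(Z>41.5)&(Z<50)&(X>640)&(H[...,1]>140)
    N,L,S,C=cv2.connectedComponentsWithStats(m.astype(np.uint8))
    for i in range(1,N):
        if S[i,4]>20: mm=L==i; q=P[mm]; print("clip",np.round(C[i]),np.median(p[mm],0),S[i,4],np.round(q.mean(0),1),cv2.minAreaRect(q[:,:2].astype(np.float32)))
    m=roi&(Z>33)&(Z<40.5)&(X>645)&(H[...,1]<60)&(p.max(-1)>90)
    q=P[m][:,:2].astype(np.float32)
    print("rail",len(q)); 
    if len(q)>20: print(cv2.minAreaRect(q),cv2.fitLine(q,cv2.DIST_HUBER,0,.01,.01).ravel())
```

```text
top
[196. 150.] col [132. 119.  34.] [674.9 164.4] [674.8 164.5] 28.2 253
[226. 154.] col [60. 88. 54.] [665.4  74.5] [665.9  74.5] 27.9 260
[259. 158.] col [56. 64. 85.] [654.6 -21.9] [655.1 -22. ] 27.9 261
[249. 188.] col [132. 102.  91.] [562.    6.3] [562.8   6.7] 27.9 262
[278. 205.] col [132.   39.5  38.5] [512.2 -78.2] [512.2 -78.4] 28.0 262
[229. 232.] col [131. 121.  91.] [434.4  63.8] [434.1  64.1] 27.5 271
[272. 253.] col [132. 104.  95.] [375.1 -60.4] [374.6 -59.9] 27.7 275
clip [197. 138.] [132. 123.  26.] 92 [715.3 164.8  45.4] ((715.5391845703125, 164.38243103027344), (42.980247497558594, 21.941349029541016), 84.666748046875)
clip [228. 142.] [36.  84.  50.5] 44 [705.   71.2  45. ] ((704.1927490234375, 70.52188110351562), (38.977073669433594, 16.8751277923584), 80.91675567626953)
clip [259. 145.] [ 34.5  57.  107.5] 76 [695.3 -23.6  45.1] ((694.9813842773438, -23.984375), (39.977684020996094, 20.115192413330078), 87.15538787841797)
clip [291. 148.] [132.  26.  29.] 101 [ 686.6 -118.5   45.5] ((686.7546997070312, -118.630615234375), (43.16582107543945, 22.73260688781738
[... 942 characters left out ...]
4711914), (21.790071487426758, 42.83130645751953), 15.769086837768555)
clip [200. 178.] [37. 97. 57.] 34 [709.6  77.3  45.7] ((709.9140625, 73.94721221923828), (15.9114408493042, 38.89765167236328), 9.985034942626953)
clip [171. 192.] [189. 161.  66.] 70 [718.9 168.6  45.6] ((720.6580200195312, 167.1956787109375), (21.63362693786621, 44.27953338623047), 15.248584747314453)
clip [180. 207.] [116.  82.  35.] 25 [661.4 182.3  45.5] ((666.1810302734375, 183.38592529296875), (41.16718673706055, 11.012303352355957), 31.627979278564453)
rail 466
((702.9445190429688, 22.934417724609375), (459.4090881347656, 26.132797241210938), 84.29771423339844) [9.427114e-02 9.955466e-01 7.036337e+02 4.506193e+01]
```

```bash
python3 -m creep '0 0 0 0 0 1 -0.3;0 0 0 0 0 1 -0.3;0 0 0 0 0 1 -0.3;0 0 0 0 0 1 -0.3;0 0 0 0 0 0.2 -0.3' 20; for i in 1; do python3 -m creep '0.3 -1 0 0 0 0 -0.3;0.3 -1 0 0 0 0 -0.3;0.3 -1 0 0 0 0 -0.3;0.3 -1 0 0 0 0 -0.3;0.3 -1 0 0 0 0 -0.3'; done
```

```text
t: 0.6
tool_pos: [203.7, -616.9, 230.8]
eef_rot: [-3.141, 0.001, -0.102]
contact_force: [0.3, -0.2, 0.2]
opening: 0.348
gripper_force: 0.0
t: 1.1
tool_pos: [243.9, -519.8, 231.1]
eef_rot: [-3.141, 0.0, -0.099]
contact_force: [-1.0, -0.6, -0.1]
opening: 0.35
gripper_force: 0.0
```

```bash
python3 -m creep '0.3 -1 0 0 0 0 -0.3;0.3 -1 0 0 0 0 -0.3;0.3 -1 0 0 0 0 -0.3;0.3 -1 0 0 0 0 -0.3;0.3 -1 0 0 0 0 -0.3'
python3 -m creep '0.3 -1 0 0 0 0 -0.3;0.3 -1 0 0 0 0 -0.3;0.3 -1 0 0 0 0 -0.3;0.3 -1 0 0 0 0 -0.3;0.3 -1 0 0 0 0 -0.3'
python3 -m creep '0.3 -1 0 0 0 0 -0.3;0.3 -1 0 0 0 0 -0.3;0.3 -1 0 0 0 0 -0.3;0.3 -1 0 0 0 0 -0.3;0.3 -1 0 0 0 0 -0.3'
python3 -m creep '0.3 -1 0 0 0 0 -0.3;0.3 -1 0 0 0 0 -0.3;0.3 -1 0 0 0 0 -0.3;0.3 -1 0 0 0 0 -0.3;0 0 0 0 0 0 -0.3'
python3 - <<'E'
from workcell import *
import numpy as np
s=read_state();d=np.array([442.6,-71.3,12])-s["tool_pos"]
a=s["eef_rot"][2];print(s["tool_pos"],a,"tool x",d[0]*np.cos(a)+d[1]*np.sin(a),"tool y",d[0]*np.sin(a)-d[1]*np.cos(a),-d[2])
E
```

```text
t: 1.6
tool_pos: [283.9, -423.4, 231.2]
eef_rot: [-3.141, 0.0, -0.099]
contact_force: [-0.2, 1.2, 0.8]
opening: 0.352
gripper_force: 0.0
t: 2.1
tool_pos: [323.8, -327.0, 231.3]
eef_rot: [-3.142, 0.0, -0.099]
contact_force: [1.2, 1.0, -0.0]
opening: 0.35
gripper_force: 0.0
t: 2.6
tool_pos: [363.8, -230.6, 231.3]
eef_rot: [3.142, -0.0, -0.099]
contact_force: [-0.5, 0.3, -0.1]
opening: 0.349
gripper_force: 0.0
t: 3.1
tool_pos: [396.5, -151.7, 231.3]
eef_rot: [-3.14, -0.0, -0.095]
contact_force: [-0.3, -0.1, -0.4]
opening: 0.351
gripper_force: 0.0
[ 396.53798465 -151.74371892  231.2981562 ] -0.09472506516317458 tool x 38.24687025568565 tool y -84.439789717731 219.29815620028182
```

```bash
python3 -m creep '0.38 -0.84 0 0 0 0 -0.3;0.38 -0.84 0 0 0 0 -0.3;0.38 -0.84 0 0 0 0 -0.3;0.38 -0.84 0 0 0 0 -0.3;0.38 -0.84 0 0 0 0 -0.3'
python3 -m creep '0 0 0.8 0 0 0 -0.3;0 0 0.8 0 0 0 -0.3;0 0 0.8 0 0 0 -0.3;0 0 0.8 0 0 0 -0.3;0 0 0.8 0 0 0 -0.3'
python3 -m creep '0 0 0.8 0 0 0 -0.3;0 0 0.8 0 0 0 -0.3;0 0 0.8 0 0 0 -0.3;0 0 0.8 0 0 0 -0.3;0 0 0 0 0 0 -0.3'
python3 - <<'E'
from h import *
p,d=snapshot("side"); cv2.imwrite("pics/side1.png",cv2.resize(p[90:330,130:450,::-1],(800,600)))
E
```

```text
t: 3.6
tool_pos: [441.9, -74.9, 231.3]
eef_rot: [3.141, 0.0, -0.101]
contact_force: [-0.6, 0.2, -0.5]
opening: 0.35
gripper_force: 0.0
t: 4.1
tool_pos: [441.7, -75.6, 150.7]
eef_rot: [3.141, -0.0, -0.101]
contact_force: [-0.6, 0.4, -0.7]
opening: 0.353
gripper_force: 0.0
t: 4.6
tool_pos: [440.4, -75.3, 85.9]
eef_rot: [3.141, 0.004, -0.101]
contact_force: [-0.7, 0.1, -0.2]
opening: 0.351
gripper_force: 0.0
```

View pics/side1.png

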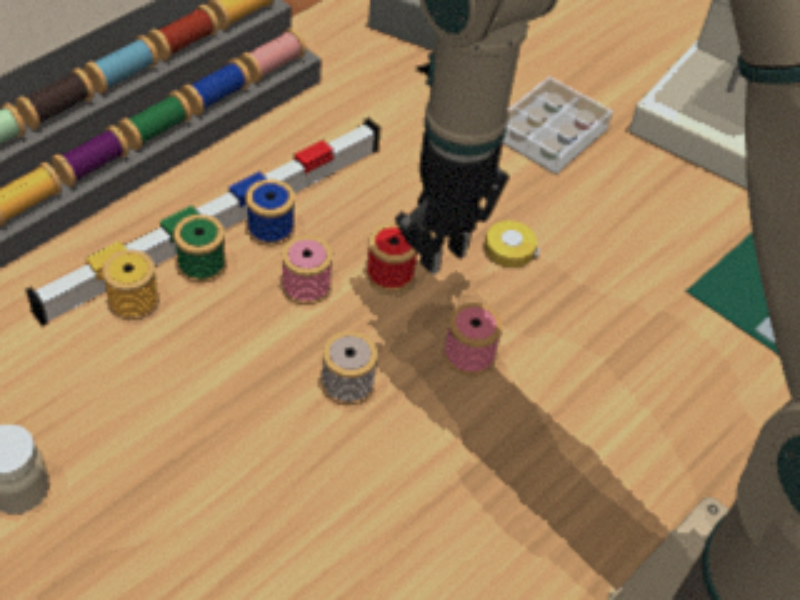

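The picture shows the fingers hovering between the red spool (crop 390,258) and the near pink one (472,335), with clear space on both sides. I'll lower the hand now.

```bash
python3 -m creep '0 -0.2 0.8 0 0 0 -0.3;0 0 0.8 0 0 0 -0.3;0 0 0.8 0 0 0 -0.3;0 0 0.8 0 0 0 -0.3;0 0 0.4 0 0 0 -0.3'
python3 -m creep '0.4 0 0.05 0 0 0 -0.3;0.4 0 0 0 0 0 -0.3;0.2 0 0 0 0 0 -0.3;0.2 0 0 0 0 0 -0.3;0 0 0 0 0 0 -0.3'
python3 - <<'E'
from workcell import *
import numpy as np
s=read_state();d=np.array([512.3,-78.3,12])-s["tool_pos"]
a=-0.1;print("tool x",d[0]*np.cos(a)+d[1]*np.sin(a),"tool y",d[0]*np.sin(a)-d[1]*np.cos(a))
E
```

```text
t: 5.15
tool_pos: [440.7, -69.3, 27.0]
eef_rot: [-3.136, 0.011, -0.102]
contact_force: [-0.8, -0.1, 0.2]
opening: 0.351
gripper_force: 0.0
t: 5.65
tool_pos: [464.9, -71.6, 25.7]
eef_rot: [-3.137, 0.011, -0.102]
contact_force: [0.6, -0.3, 0.1]
opening: 0.351
gripper_force: 0.0
tool x 47.783457989356954 tool y 1.922597218399094
```

```bash
python3 -m creep '0 0 0.3 0 0 0 -0.3;0 0 0.3 0 0 0 -0.3;0 0 0 0 0 0 -0.3;0 0 0 0 0 0 -0.3;0 0 0 0 0 0 -0.3'
python3 -c "
from workcell import *
s=read_state();print(s['joint_pos'],s['eef_rot'])"
```

```text
t: 6.15
tool_pos: [463.6, -71.4, 13.2]
eef_rot: [-3.137, 0.013, -0.102]
contact_force: [-0.1, 0.0, 0.3]
opening: 0.349
gripper_force: 0.0
[-0.04010266  0.78756672  0.20377123  2.15484238 -0.59535675  0.26687984
 -0.98753999] [-3.13700408  0.01281986 -0.10201573]
```

```bash
python3 -m creep '0.25 0.1 0 0 0 0 -0.3;0.25 0 0 0 0 0 -0.3;0.2 0 0 0 0 0 -0.3;0.2 0 0 0 0 0 -0.3;0.2 0 0 0 0 0 -0.3'
python3 -m creep '0.2 0 0 0 0 0 -0.3;0.2 0.04 0 0 0 0 -0.3;0.2 0.04 0 0 0 0 -0.3;0.2 0.04 0 0 0 0 -0.3;0.2 0.04 0 0 0 0 -0.3'
cat > look.py <<'E'
from h import *
import sys
C=np.array([686.7,-118.6]);xr=np.array([.995,-.0998]);yr=np.array([.0998,.995])
s=read_state();t=np.array(s["tool_pos"]);print("tcp in clip",np.round([(t[:2]-C)@xr,(t[:2]-C)@yr,t[2]],1),s["t"])
for n in("top","side"):
    p,d=snapshot(n);P=cloud(n,d);H=cv2.cvtColor(p,cv2.COLOR_RGB2HSV)
    red=((H[...,0]<7)|(H[...,0]>173))&(H[...,1]>150)&(P[...,2]>53)&(P[...,2]<64)&(P[...,0]>400)&(P[...,0]<680)
    q=P[red]; print(n,len(q),"patch clip-frame",np.round([(q[:,:2].mean(0)-C)@xr,(q[:,:2].mean(0)-C)@yr],1),"z",q[:,2].mean().round(1))
    cv2.imwrite(f"pics/{n}_{sys.argv[1]}.png",cv2.resize(p[90:330,130:450,::-1],(800,600)))
E
python3 look.py a
```

```text
t: 6.65
tool_pos: [485.3, -75.4, 13.0]
eef_rot: [-3.137, 0.014, -0.102]
contact_force: [-0.9, -0.1, 1.2]
opening: 0.35
gripper_force: 0.9
t: 7.15
tool_pos: [505.3, -80.8, 12.8]
eef_rot: [-3.137, 0.013, -0.102]
contact_force: [-1.5, 0.6, 1.8]
opening: 0.349
gripper_force: 1.0
tcp in clip [-184.3   19.5   12.8] 7.15
top 0 patch clip-frame [nan nan] z nan
side 6 patch clip-frame [-130.9   26.9] z 59.7look.py:8: RuntimeWarning: Mean of empty slice.
  q=P[red]; print(n,len(q),"patch clip-frame",np.round([(q[:,:2].mean(0)-C)@xr,(q[:,:2].mean(0)-C)@yr],1),"z",q[:,2].mean().round(1))
  ret = um.true_divide(
  ret = ret.dtype.type(ret / rcount)
```

View pics/side_a.png

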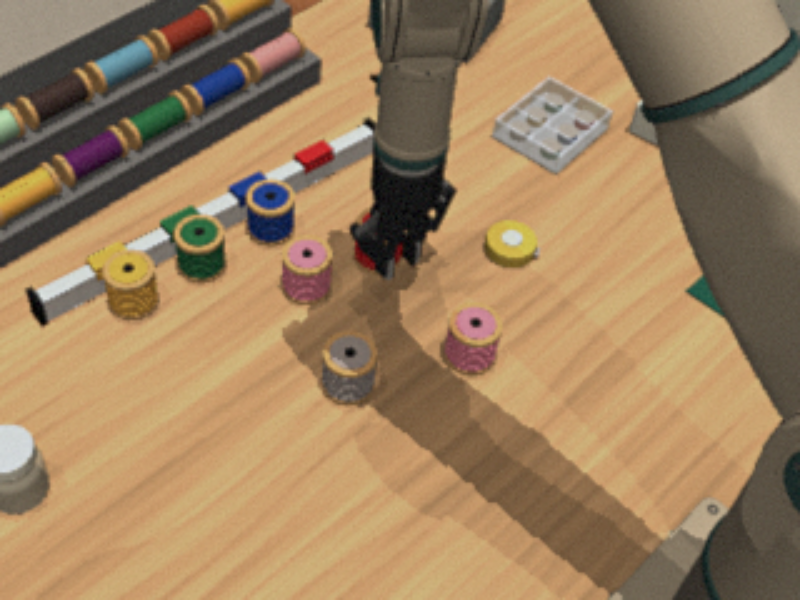

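The hand hides most of the spool (red visible near crop 375,250), and it's being pushed cleanly in front of the fingers. I'll keep pushing, then back off to check.

```bash
python3 -m creep '0.25 0.045 0 0 0 0 -0.3;0.25 0.045 0 0 0 0 -0.3;0.25 0.045 0 0 0 0 -0.3;0.25 0.045 0 0 0 0 -0.3;0.25 0.045 0 0 0 0 -0.3'
python3 -m creep '0.25 0.045 0 0 0 0 -0.3;0.25 0.045 0 0 0 0 -0.3;0.25 0.045 0 0 0 0 -0.3;0.25 0.045 0 0 0 0 -0.3;0.25 0.045 0 0 0 0 -0.3'
python3 -m creep '0.25 0.045 0 0 0 0 -0.3;0.25 0.045 0 0 0 0 -0.3;0.25 0.045 0 0 0 0 -0.3;0.2 0.045 0 0 0 0 -0.3;0.1 0.045 0 0 0 0 -0.3'
python3 look.py b
python3 -m creep '-0.2 0 0 0 0 0 -0.3;-0.5 0 0 0 0 0 -0.3;-1 0 0 0 0 0 -0.3;-1 0 0 0 0 0 -0.3;-1 0 0 0 0 0 -0.3'
python3 look.py c
```

```text
t: 7.75
tool_pos: [529.8, -87.9, 12.4]
eef_rot: [-3.137, 0.013, -0.102]
contact_force: [-1.2, 0.1, 1.4]
opening: 0.354
gripper_force: 1.0
t: 8.25
tool_pos: [554.2, -94.9, 12.1]
eef_rot: [-3.137, 0.013, -0.102]
contact_force: [-2.0, 0.6, 2.2]
opening: 0.349
gripper_force: 1.0
t: 8.75
tool_pos: [574.9, -101.4, 11.8]
eef_rot: [-3.137, 0.012, -0.102]
contact_force: [-2.1, 1.0, 1.0]
opening: 0.35
gripper_force: 0.9
tcp in clip [-112.9    5.9   11.8] 8.75
top 0 patch clip-frame [nan nan] z nan
side 1 patch clip-frame [-110.1   50.1] z 62.5
t: 9.35
tool_pos: [498.9, -93.8, 12.9]
eef_rot: [-3.137, 0.013, -0.102]
contact_force: [0.4, 0.1, 0.1]
opening: 0.349
gripper_force: 0.0
tcp in clip [-189.3    5.9   12.9] 9.35
top 68 patch clip-frame [-73.5  11.9] z 57.9
side 107 patch clip-frame [-76.5   6.2] z 58.4look.py:8: RuntimeWarning: Mean of empty slice.
  q=P[red]; print(n,len(q),"patch clip-frame",np.round([(q[:,:2].mean(0)-C)@xr,(q[:,:2].mean(0)-C)@yr],1),"z",q[:,2].mean().round(1))
  ret = um.true_divide(
  ret = ret.dtype.type(ret / rcount)
```

View pics/side_c.png

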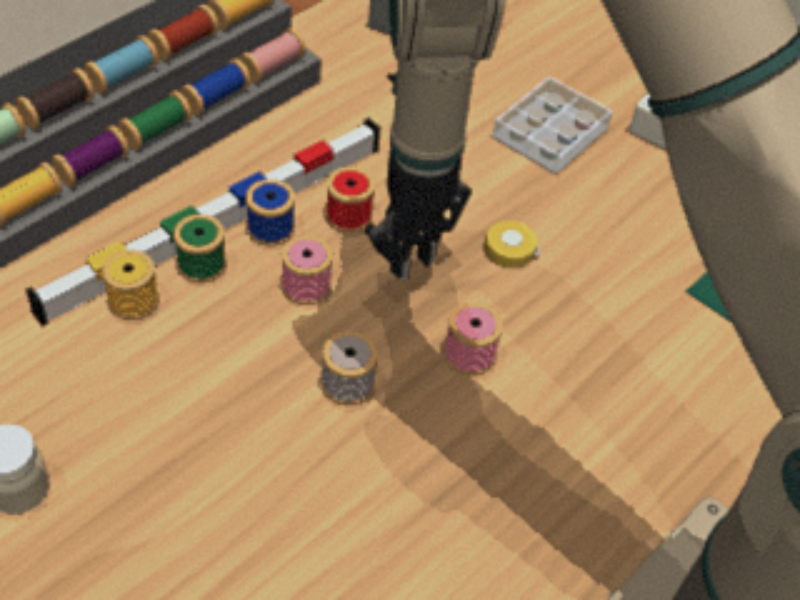

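The spool stands upright at crop (350,197), about 38 mm short of its place and about 6 mm to the left. The other things haven't moved. Now for the final push.

```bash
python3 -m creep '0.8 0 0 0 0 0 -0.3;0.8 0 0 0 0 0 -0.3;0.8 0 0 0 0 0 -0.3;0.7 0 0 0 0 0 -0.3;0.3 0 0 0 0 0 -0.3'
python3 -m creep '0.2 0 0 0 0 0 -0.3;0.2 0 0 0 0 0 -0.3;0.2 0.04 0 0 0 0 -0.3;0.2 0.04 0 0 0 0 -0.3;0.2 0.04 0 0 0 0 -0.3'
python3 -m creep '0.2 0.04 0 0 0 0 -0.3;0.2 0.04 0 0 0 0 -0.3;0.2 0.04 0 0 0 0 -0.3;0.2 0.04 0 0 0 0 -0.3;0.1 0 0 0 0 0 -0.3'
python3 - <<'E'
from workcell import *
import numpy as np
C=np.array([686.7,-118.6]);t=np.array(read_state()["tool_pos"][:2])-C
print(t@[.995,-.0998],t@[.0998,.995])
E
```

```text
t: 9.95
tool_pos: [570.6, -101.0, 12.1]
eef_rot: [-3.138, 0.01, -0.101]
contact_force: [-0.4, 0.4, -0.2]
opening: 0.351
gripper_force: 0.0
t: 10.45
tool_pos: [587.8, -105.3, 11.6]
eef_rot: [-3.137, 0.013, -0.102]
contact_force: [-1.9, 0.3, 1.3]
opening: 0.346
gripper_force: 0.6
t: 10.95
tool_pos: [606.1, -110.6, 11.4]
eef_rot: [-3.137, 0.012, -0.102]
contact_force: [-1.5, 0.4, 0.6]
opening: 0.347
gripper_force: 0.9
-81.04367527182893 -0.08461609441029339
```

```bash
python3 -m creep '0.06 0 0 0 0 0 -0.3;0.06 0 0 0 0 0 -0.3;0.06 0 0 0 0 0 -0.3;0.06 0 0 0 0 0 -0.3;0.06 0 0 0 0 0 -0.3'
python3 -m creep '0.06 0 0 0 0 0 -0.3;0.03 0 0 0 0 0 -0.3;0.03 0 0 0 0 0 -0.3;0 0 0 0 0 0 -0.3;0 0 0 0 0 0 -0.3'
```

```text
t: 11.45
tool_pos: [611.5, -110.8, 11.3]
eef_rot: [-3.137, 0.013, -0.102]
contact_force: [-3.0, 0.7, 1.6]
opening: 0.347
gripper_force: 1.0
t: 11.95
tool_pos: [614.0, -111.1, 11.3]
eef_rot: [-3.137, 0.012, -0.102]
contact_force: [-0.1, 0.7, 0.7]
opening: 0.353
gripper_force: 0.8
```

Still no rail contact, so I'll creep a little further until the force rises.

```bash
python3 -m creep '0.04 0 0 0 0 0 -0.3;0.04 0 0 0 0 0 -0.3;0.04 0 0 0 0 0 -0.3;0 0 0 0 0 0 -0.3;0 0 0 0 0 0 -0.3'
```

```text
t: 12.45
tool_pos: [614.4, -111.1, 11.1]
eef_rot: [-3.136, 0.016, -0.102]
contact_force: [-6.3, 1.1, 6.0]
opening: 0.349
gripper_force: 3.2
```

The force rose to 6 N and the hand has stalled, so the spool is against the rail. I'll back off, lift and look.

```bash
python3 -m creep '-0.1 0 0 0 0 0 -0.3;-0.2 0 0 0 0 0 -0.3;-0.5 0 0 0 0 0 -0.3;-1 0 0 0 0 0 -0.3;-1 0 0 0 0 0 -0.3'
python3 -m creep '-1 0 0 0 0 0 -0.3;-0.5 0 -0.5 0 0 0 -0.3;0 0 -1 0 0 0 -0.3;0 0 -1 0 0 0 -0.3;0 0 -1 0 0 0 -0.3'
python3 -m creep '0 0 -1 0 0 0 -0.3;0 0 -1 0 0 0 -0.3;0 0 -1 0 0 0 -0.3;0 0 -1 0 0 0 -0.3;0 0 -1 0 0 0 -0.3'
python3 -m creep '0 1 0 0 0 0 -0.3;0 1 0 0 0 0 -0.3;0 1 0 0 0 0 -0.3;0 1 0 0 0 0 -0.3;0 1 0 0 0 0 -0.3'
python3 -m creep '0 1 0 0 0 0 -0.3;0 1 0 0 0 0 -0.3;0 1 0 0 0 0 -0.3;0 1 0 0 0 0 -0.3;0 1 0 0 0 0 -0.3'
python3 -m creep '0 1 0 0 0 0 -0.3;0 1 0 0 0 0 -0.3;0 1 0 0 0 0 -0.3;0 1 0 0 0 0 -0.3;0 0 0 0 0 0 -0.3'
python3 look.py d
python3 - <<'E'
from h import *
for n in("top","side"):
    p,d=snapshot(n);P=cloud(n,d);X,Y,Z=P[...,0],P[...,1],P[...,2]
    N,L,S,C=cv2.connectedComponentsWithStats(((X>350)&(X<730)&(Y>-320)&(Y<420)&(Z>53)&(Z<63)).astype(np.uint8))
    for i in range(1,N):
        if S[i,4]>60: mm=L==i; print(n,np.round(C[i]),*circ(P,mm))
E
```

```text
t: 12.95
tool_pos: [560.0, -105.6, 12.0]
eef_rot: [-3.137, 0.012, -0.102]
contact_force: [0.8, -0.4, 0.7]
opening: 0.352
gripper_force: 0.0
t: 13.45
tool_pos: [532.1, -103.2, 83.9]
eef_rot: [-3.137, 0.011, -0.102]
contact_force: [0.7, 0.1, 0.0]
opening: 0.348
gripper_force: 0.0
t: 13.95
tool_pos: [533.1, -103.7, 184.0]
eef_rot: [-3.137, 0.011, -0.102]
contact_force: [0.3, 0.4, 0.4]
opening: 0.346
gripper_force: 0.0
t: 14.45
tool_pos: [522.9, -204.0, 182.8]
eef_rot: [-3.137, 0.011, -0.102]
contact_force: [-0.1, -0.2, 0.3]
opening: 0.348
gripper_force: 0.0
t: 14.95
tool_pos: [512.6, -303.6, 182.3]
eef_rot: [-3.138, 0.011, -0.102]
contact_force: [-0.3, -0.5, 0.6]
opening: 0.349
gripper_force: 0.0
t: 15.45
tool_pos: [503.1, -386.0, 182.1]
eef_rot: [-3.141, 0.011, -0.106]
contact_force: [-0.9, 0.8, 0.3]
opening: 0.353
gripper_force: 0.0
tcp in clip [-156.  -284.4  182.1] 15.45
top 136 patch clip-frame [-38.7  -0.4] z 57.5
side 96 patch clip-frame [-37.6   1. ] z 58.5
top [196. 150.] [674.9 164.7] [675.5 164.1] 27.7 257
top [226. 154.] [666.   74.4] [666.4  74.3] 28.0 256
top [259. 157.] [655.4 -22.2] [655.1 -21.7] 28.1 259
top [290. 160.] [ 648.1 -114.8] [ 648.1 -115.2] 28.3 259
top [249. 188.] [562.2   6.5] [562.3   6.3] 27.7 269
top [229. 232.] [434.5  63.8] [434.1  64.1] 27.6 277
top [272. 253.] [374.7 -60. ] [374.1 -59.8] 27.7 270
side [263. 155.] [ 648.3 -113.2] [ 650.2 -113.7] 29.6 207
side [238. 169.] [654.8 -20.3] [657.  -20.5] 29.1 226
side [209. 183.] [665.9  75.7] [667.1  75.9] 29.0 247
side [253. 192.] [562.4   8.1] [563.4   6.8] 29.3 259
side [181. 198.] [674.9 165.7] [676.  164.4] 29.1 271
side [320. 219.] [375.4 -58.1] [375.8 -59.2] 28.4 292
side [270. 231.] [435.2  65.8] [437.5  65.7] 29.2 321
```

View pics/top_d.png

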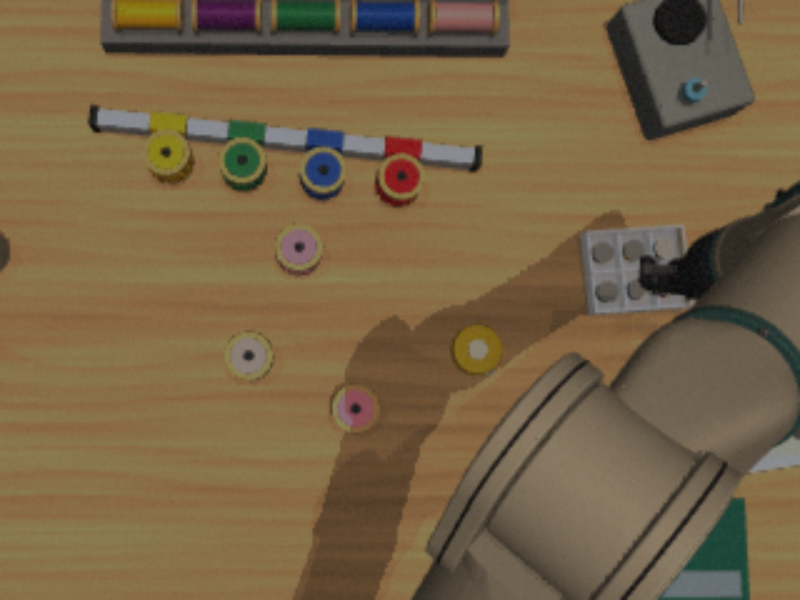

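The red spool stands at crop (401,176), against the rail and in front of the red clip at (404,147). It measures x = -38.7, y = -0.4 mm in the clip's frame. Everything else is where it was and the hand is clear, 180 mm up.

```bash
python3 -c "
from workcell import *
print(job_done())"
```

```text
the job is handed in; nothing more can be done
None
```

The job is handed in: the red spool stands upright against the rail, measured within about 1 mm of centre on the red clip, with the other spools unmoved and the hand clear; no verdict came back.

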